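# Hold the angle gauge at 15 degrees on two uneven posts

### The job

The two ball-topped posts on the plywood board are to carry a plate that slopes down at 15 degrees from the tall post to the short one, which has still to be screwed up to height. Pick up the angle gauge, turn it so that its base bar runs lengthwise over both posts, set the bar down on the tall post and, keeping the gauge upright, rock it until its swinging pointer settles on the 15 degree mark with the bar sloping down towards the short post. Finish holding it just so, bar resting on the tall post and clear of the short one, so that the short post can be run up to meet it; leave the camera, the lens, the tube and the plywood offcut where they are.

Things in the scene. Friction and masses are not known exactly. Their poses are not given: they have to be found in the camera images.
- gauge: Pendulum angle gauge, about 0.4 kg, standing on the table: dark steel base bar 170 mm long (y), 30 wide (x), 14 high, with a black square case centred on it, 100 wide (y), 30 thick (x), top 122 mm above the underside. Dial recessed in its -x face up to 100 mm high; grip the case across its 30 mm, near the top. Origin: centre of the bar's flat underside; z up through the case.
- pointer (a joint): Angle (rad) of the dark weighted pointer that hangs from a pivot 62 mm above the gauge's underside, swings freely about the gauge's x axis, stays plumb and settles in about 1 s. 0: on the bottom mark; positive: the gauge's +y end is lower and the tip lies nearer that end. +0.262 or -0.262: on a 15 degree mark.
- pointer_tip (a point): Tip of the swinging pointer, 31 mm below its pivot, over the lower half of the white dial (86 mm diameter; thin black marks every 5 degrees, bold long ones every 15 degrees).
- mark_pos (a point): Inner end of the 15 degree mark on the gauge's +y side (the first bold mark beside the bottom one), 31 mm from the pivot.
- mark_neg (a point): Inner end of the 15 degree mark on the gauge's -y side.
- board: Plywood board 220 x 260 mm (x, y), 18 mm thick, fixed to the table, with a toggle clamp with blue handle (about 95 mm high) at each of its two far (+x) corners. Origin: centre of its underside on the table. The two posts stand 60 to 83 mm apart, either one on the left.
- tall_post: Tall steel pedestal post, 90 mm high, 25 mm thick, on a 42 mm foot held down by a fork clamp; fixed on the board. Origin: centre of its foot, on the board's top.
- tall_post_top (a point): Top of the 22 mm steel ball on the tall post, 108 mm above the table.
- short_post: Short steel pedestal post, 55 mm high, with a brass knurled nut below its ball, on a 42 mm foot held down by a fork clamp; fixed on the board. Origin: centre of its foot, on the board's top.
- short_post_top (a point): Top of the 22 mm steel ball on the short post, 73 mm above the table, 35 mm lower than the tall one.
- camera: Bystander: film camera body without lens, black and silver, 138 mm wide (y), 32 mm deep, 92 mm high; origin under its centre.
- lens: Bystander: black camera lens standing on end, 66 mm diameter, 66 mm high; origin under its centre.
- tube: Bystander: dark steel extension tube, a ring 62 mm diameter, 28 mm high; origin under its centre.
- offcut: Bystander: plywood offcut 60 x 100 x 18 mm; origin under its centre.
Not all that is in view belongs to the job. What is shaped like the gauge but pink or purple is not meant.

How it is judged:
By the outcome, as a careful person would: the job done as asked, in the order asked, and still so for the second after the job is handed in, while the arm keeps its last pose, push and grip.
It also fails if it takes over 45 s, if anything falls off the work surface, if the arm or the gripper's body presses on something with over 40 N, if the wrist force passes 120 N, or if a joint passes its speed limit or range.

### The arm

A 6-joint arm with a two-finger parallel gripper is mounted at the origin on the work surface. World frame = base frame: x ahead of the robot, y to its left, z up, the work surface at z = 0. Lengths are in m, angles in degrees, forces in N, time in s.
With the tool pointing down it reaches from about 0.325 to 0.775 m from the base axis. Payload 5.5 kg.
Tool frame: the origin (TCP) lies at the centre of the arm's flange, where the gripper is bolted on; the fingertips stand 182 mm ahead of it and the grasp point (between the pads) lies 163 mm ahead of it; z points along the fingers, y is the line along which they close (so a half turn about z gives the same grasp; the last joint's range is limited). The gripper opens to 88 mm and grips with 3 to 60 N. Pads are 20 mm wide; open, the fingers measure 115 mm over their backs; the gripper's body (75 mm by 178 mm) begins 61 mm behind the grasp point.
Start: joints at [63.501, 5.22, 70.514, -0, 104.267, -3.249], TCP at [0.237, 0.551, 0.405] pointing down, gripper open.
Joint ranges: [-164.24, 164.24], [-49.07, 125.15], [9.68, 141.18], [-86.29, 266.29], [3.28, 154.24], [-151.56, 151.56]. Speed limits (degrees/s): [147.25, 147.25, 172.46, 180, 180, 180].

### API

Orientations are given as [roll, pitch, yaw] about the fixed x, y, z axes, in that order (R = Rz(yaw) Ry(pitch) Rx(roll)).
In Python, from station import r gives the robot as it stands. The module is installed in compiled form; this text tells all that it offers. Calls block until the motion is done:
- r.reach(position, orientation): joint-space move of the TCP to a pose.
- r.servo_line(position, rotation=None, speed=0.15): straight line of the TCP; rotation=None keeps the orientation; speed is the mean speed in m/s.
- r.move_joints(angles): joint-space move.
- r.let_go() and r.grab(squeeze=None): open the fingers fully, or close them until they stop; squeeze is the grip in N (None keeps the last).
- r.wait(seconds).
- r.inverse_kinematics(position, orientation): joint angles nearest the present ones, or None.
- r.sense(): the state.
- r.snapshot(name): name is "side" or "top"; returns a dict with "frame" (480x640x3 uint8, red, green, blue), "fx", "fy", "cx", "cy" (pixels), "R" (3x3) and "t" (3): a world point X has camera coordinates R X + t. Camera axes: x right, y down, z forward; pixel columns grow to the right and rows downward; lengths in m; the calibration is good to about 2 mm. A picture is of the moment at which its call begins. There is no depth.
A pose or a line that the arm cannot do raises r.IKError and nothing moves.
- r.hand_in(): hands the job in; it is judged then, once.
The state is a dict: "clock": time; "joints": joint angles; "joint_vel": joint speeds; "joint_torque": joint torques, N m; "tcp_pos": TCP position; "orientation": TCP orientation; "contact_force": force on the tool from outside, world axes, zero at the start; "torque": the same for the moment, N m; "opening": finger opening in m; "gripper_force": force on a finger pad.
Only numpy, scipy, OpenCV 4.12 (cv2) and the standard library are available. Lean on these libraries where they do the work, as an engineer would, in place of code of your own. Each camera call takes 0.05 s, during which the arm holds its last target. There are 200 camera calls.

## Working session

There is one attempt and no reset: what is moved stays moved. The work goes in short steps, each a Python script; the robot and the scene stay as the last script left them, time stands still between calls to the robot, and variables do not carry over. Pictures are saved under pics/ and viewed, at most 10 in all, crops included, and the job is handed in when it is done.

```bash
mkdir -p pics
cat > h.py <<'E'
import numpy as np, cv2
from station import r
def snap(n,f=None):
    s=r.snapshot(n)
    if f: cv2.imwrite('pics/'+f,s['frame'][:,:,::-1])
    return s
def proj(s,X):
    c=np.array(s['R'])@np.array(X)+np.array(s['t']); return np.array([s['fx']*c[0]/c[2]+s['cx'],s['fy']*c[1]/c[2]+s['cy']])
def ray(s,u,v):
    R=np.array(s['R']);d=R.T@np.array([(u-s['cx'])/s['fx'],(v-s['cy'])/s['fy'],1]);return -R.T@np.array(s['t']),d
def onz(s,u,v,z):
    o,d=ray(s,u,v);return o+d*(z-o[2])/d[2]
def tri(s1,p1,s2,p2):
    A=[];b=[]
    for s,p in((s1,p1),(s2,p2)):
        o,d=ray(s,*p);d=d/np.linalg.norm(d);P=np.eye(3)-np.outer(d,d);A.append(P);b.append(P@o)
    return np.linalg.lstsq(np.vstack(A),np.hstack(b),rcond=None)[0]
E
python3 - <<'E'
from h import *
for n in('top','side'):
    s=snap(n,n+'0.png');print(n,s['fx'],-np.array(s['R']).T@s['t'],np.round(s['R'],2).tolist())
print(r.sense())
E
```

```text
top 533.3866712533357 [0.39390778 0.10002741 1.15527815] [[-0.03, -1.0, -0.01], [-0.99, 0.03, -0.15], [0.15, 0.0, -0.99]]
side 454.4823105382955 [ 0.11209258 -0.51362149  0.9423857 ] [[0.83, -0.56, -0.02], [-0.43, -0.61, -0.66], [0.36, 0.55, -0.75]]
{'clock': 0.1, 'joints': array([ 6.35027213e+01,  5.25730142e+00,  7.05744331e+01,  4.64866118e-04,
        1.04266248e+02, -3.24681132e+00]), 'joint_vel': array([-0.03026502, -0.05357019, -0.20832005, -0.06433849, -0.09837008,
       -0.02012808]), 'joint_torque': array([ 2.13558014e-03, -4.47857344e+01, -4.07569170e+01,  6.99006999e-02,
        2.83796189e-02, -1.21114040e-04]), 'tcp_pos': array([0.23685479, 0.55132332, 0.40364068]), 'orientation': array([-1.79902200e+02, -5.99946376e-03,  1.56749642e+02]), 'contact_force': array([-0.43044189, -0.2067329 ,  0.11224775]), 'torque': array([ 0.00371818, -0.0060202 ,  0.00528537]), 'gripper_force': 0.0, 'opening': 0.08778471965395247}
```

View pics/top0.png

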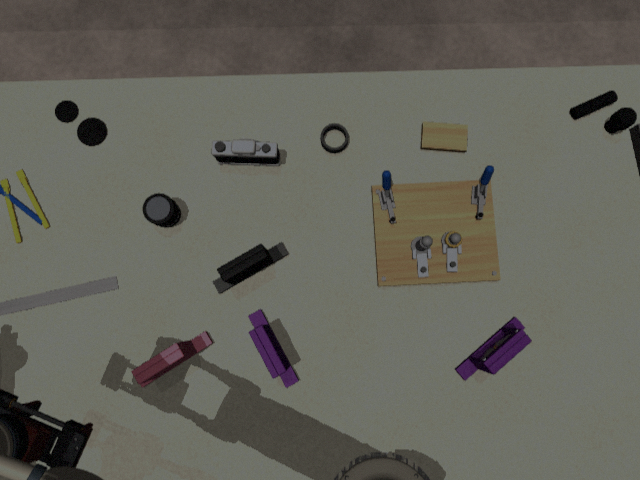

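View pics/side0.png

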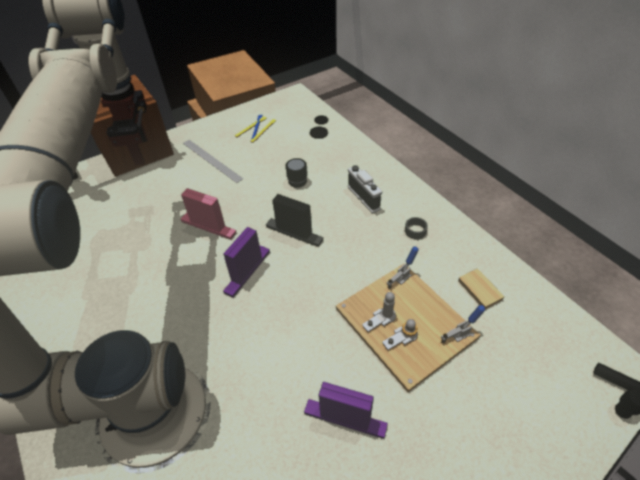

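Top view: candidates for the gauge are black (245,265), pink (173,360), purple (272,348) and purple (495,348). I choose the black one. The posts are tall (424,243) and short, with brass (452,240). Next I check the choice and the posts in one composite crop.

Run:
```python
import cv2,numpy as np
t=cv2.imread('pics/top0.png');s=cv2.imread('pics/side0.png')
def c(i,x,y,w=80,h=60): 
    return cv2.convertScaleAbs(cv2.resize(i[y:y+h,x:x+w],(400,300),interpolation=cv2.INTER_CUBIC),alpha=1.8,beta=10)
cv2.imwrite('pics/c1.png',np.vstack([np.hstack([c(t,210,235),c(s,260,190)]),np.hstack([c(t,400,225),c(s,360,285)])]))
```

```text
(no output)
```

View pics/c1.png

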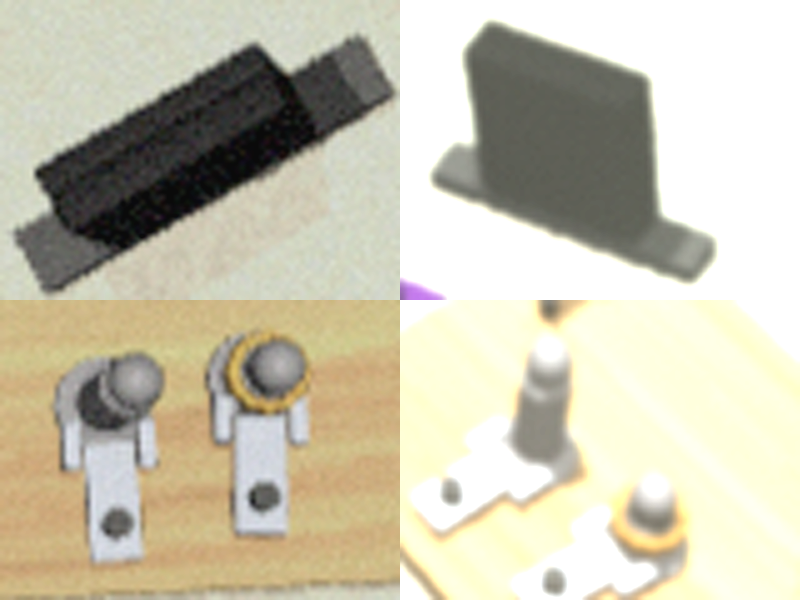

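Run:
```python
from h import *
t=snap('top');s=snap('side')
for a,b,z in(((427,241),(389.7,295.4),.097),((455,238.3),(411,323.6),.062)):
    print(onz(t,*a,z).round(4),onz(s,*b,z).round(4),tri(t,a,s,b).round(4))
P=[onz(t,210+x/5,235+y/5,.014) for x,y in((12,235),(50,293),(395,93),(360,35))]
c=np.mean(P,0);d=P[2]+P[3]-P[0]-P[1];print('bar top',c,np.degrees(np.arctan2(d[1],d[0])),np.linalg.norm(d)/2)
# case top long edges check (z .122): back edge
e=[onz(t,210+x/5,235+y/5,.122) for x,y in((38,172),(255,43))];print(e,np.degrees(np.arctan2(*(e[1]-e[0])[1::-1])))
Q=[onz(s,260+x/5,190+y/5,.014) for x,y in((33,180),(290,280),(315,240),(60,145))];print('side',np.mean(Q,0), Q)
```

```text
[ 0.5364 -0.1016  0.097 ] [ 0.5382 -0.1022  0.097 ] [ 0.5371 -0.102   0.0973]
[ 0.5451 -0.1664  0.062 ] [ 0.5466 -0.1707  0.062 ] [ 0.5472 -0.1684  0.0576]
bar top [0.50019508 0.26275067 0.014     ] -61.228803064689096 0.17032606912447246
[array([0.48856513, 0.31235291, 0.122     ]), array([0.53682275, 0.22756005, 0.122     ])] -60.354770985536184
side [0.49829091 0.25372558 0.014     ] [array([0.44625877, 0.31844293, 0.014     ]), array([0.52379043, 0.17328556, 0.014     ]), array([0.55087562, 0.18956135, 0.014     ]), array([0.47223882, 0.33361248, 0.014     ])]
```

Run:
```python
from h import *
o=[180,0,119.2]; g=[.500,.263]
r.reach([*g,.40],o)
r.servo_line([*g,.273],speed=.1)
print(r.sense()['tcp_pos'],r.sense()['contact_force'])
r.grab(45); a=r.sense();print(a['opening'],a['gripper_force'],a['orientation'],a['tcp_pos'],a['contact_force'])
r.servo_line([*g,.445],speed=.12);r.wait(.5)
a=r.sense();print(a['clock'],a['opening'],a['orientation'],a['tcp_pos'],a['contact_force'])
snap('side','lift.png');t=snap('top','liftt.png')
i=cv2.imread('pics/lift.png')[60:300,200:520];j=cv2.imread('pics/liftt.png')[160:340,140:380]
cv2.imwrite('pics/l2.png',cv2.convertScaleAbs(np.hstack([cv2.resize(i,(400,300)),cv2.resize(j,(400,300))]),alpha=1.6))
```

```text
[0.50018676 0.26311188 0.27399363] [-0.75237607 -0.1861427   0.86600215]
0.03038897406404868 44.927582144737244 [1.79975310e+02 2.80445628e-03 1.19198133e+02] [0.50009185 0.26302795 0.27303865] [1.10493035 0.29189174 0.40518238]
6.075 0.029855670984040693 [ 1.79998226e+02 -1.24301978e-03  1.19201071e+02] [0.49999123 0.26299963 0.44499659] [ 0.46871947  0.4492746  -3.79147016]
```

View pics/l2.png

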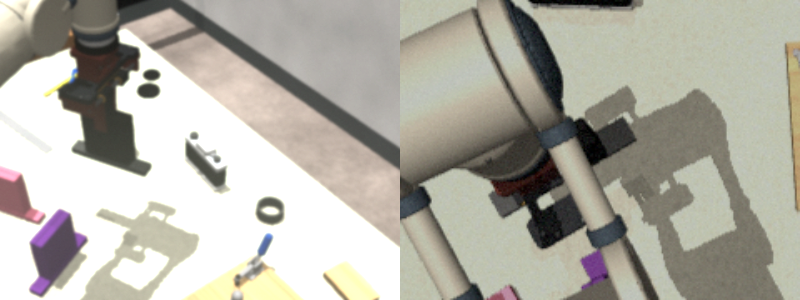

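The gauge is held upright; in the left panel its bar runs from (75,150) to (148,170). Next I carry it over the posts and set it down level with force checks.

```bash
cat >> h.py <<'E'
from scipy.spatial.transform import Rotation as Ro
T=np.array([.537,-.102,.097]);S=np.array([.5468,-.168,.062])
u0=(S-T);u0[2]=0;u0/=np.linalg.norm(u0);yaw=np.degrees(np.arctan2(u0[1],u0[0]))+180
def pose(tilt,h=0.,s=.033):
    Q=Ro.from_rotvec(np.radians(tilt)*np.cross([0,0,1],u0)); n=Q.apply([0,0,1]);u=Q.apply(u0)
    return T+n*(.011+.273)+u*s+[0,0,h],(Q*Ro.from_euler('xyz',[180,0,yaw],degrees=True)).as_euler('xyz',degrees=True)
E
python3 - <<'E'
from h import *
print(yaw,pose(0),pose(15),r.inverse_kinematics(*pose(15)))
r.reach(*pose(0,.05));r.servo_line(pose(0,.01)[0],speed=.06);r.wait(.3)
f0=r.sense()['contact_force'][2];print(r.sense()['clock'],f0)
h=.01
while h>-.008:
    h-=.001;r.servo_line(pose(0,h)[0],speed=.02);a=r.sense();f=a['contact_force'][2]-f0
    if f>1.5: break
r.wait(.2)
a=r.sense();print('h',h,a['clock'],f,a['contact_force'],a['torque'],a['tcp_pos'],a['orientation'],pose(0)[0])
t=snap('top','dt.png');s=snap('side','ds.png')
i=cv2.imread('pics/ds.png')[210:390,300:540];j=cv2.imread('pics/dt.png')[150:330,340:580]
cv2.imwrite('pics/d2.png',cv2.convertScaleAbs(np.hstack([cv2.resize(i,(400,300)),cv2.resize(j,(400,300))]),alpha=1.6))
E
```

```text
98.44584529342441 (array([ 0.54184686, -0.13464212,  0.381     ]), array([180.        ,   0.        ,  98.44584529])) (array([ 0.55247766, -0.20623733,  0.36278191]), array([180.        , -15.        ,  98.44584529])) [-27.20854845   6.78991637  73.64649639  12.77617448 108.01394314
 -32.58899919]
8.775 -4.21680986040133
h -0.001 11.725 3.735469451665766 [-1.16472555 -0.06449566  0.12591646] [0.04820029 0.34312723 0.01063616] [ 0.54178818 -0.13466488  0.3805918 ] [1.79963213e+02 2.66183574e-02 9.84423898e+01] [ 0.54184686 -0.13464212  0.381     ]
```

View pics/d2.png

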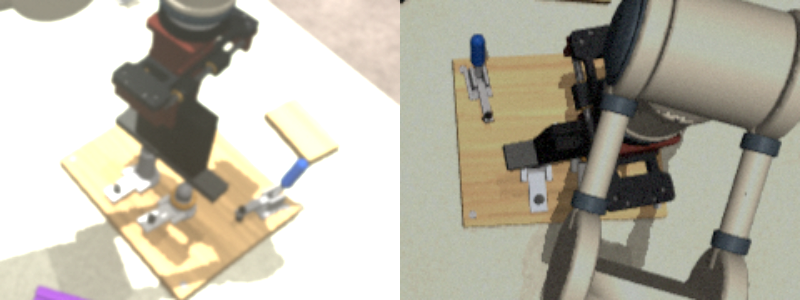

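Run:
```python
from h import *
h=-.0007;f0=-4.2;L=[]
for k in range(1,11):
    p=pose(1.5*k,h);r.servo_line(*p,speed=.04)
    a=r.sense();f=a['contact_force'][2]-f0;L.append((round(h*1e3,1),round(f,1)))
    if f>5:h+=.0004
    elif f<2:h-=.0004
r.wait(.5);a=r.sense();print(L,a['clock']);print(a['contact_force'],a['torque'],a['tcp_pos']-pose(15,h)[0],a['orientation'],a['opening'])
t=snap('top','et.png');s=snap('side','es.png')
i=cv2.imread('pics/es.png')[230:350,330:490]
cv2.imwrite('pics/e2.png',cv2.convertScaleAbs(cv2.resize(i,(800,600),interpolation=cv2.INTER_CUBIC),alpha=1.7))
```

```text
[(-0.7, np.float64(7.3)), (-0.3, np.float64(4.7)), (-0.3, np.float64(3.8)), (-0.3, np.float64(3.0)), (-0.3, np.float64(3.4)), (-0.3, np.float64(3.5)), (-0.3, np.float64(2.9)), (-0.3, np.float64(2.8)), (-0.3, np.float64(3.4)), (-0.3, np.float64(3.3))] 15.6583
[ 0.53105837  0.80867252 -0.96602148] [-0.01071057 -0.07430336 -0.01990027] [-1.12696717e-05 -9.44952030e-06  3.95824048e-05] [179.99608    -14.98428347  98.44438256] 0.030286624852105985
```

View pics/e2.png

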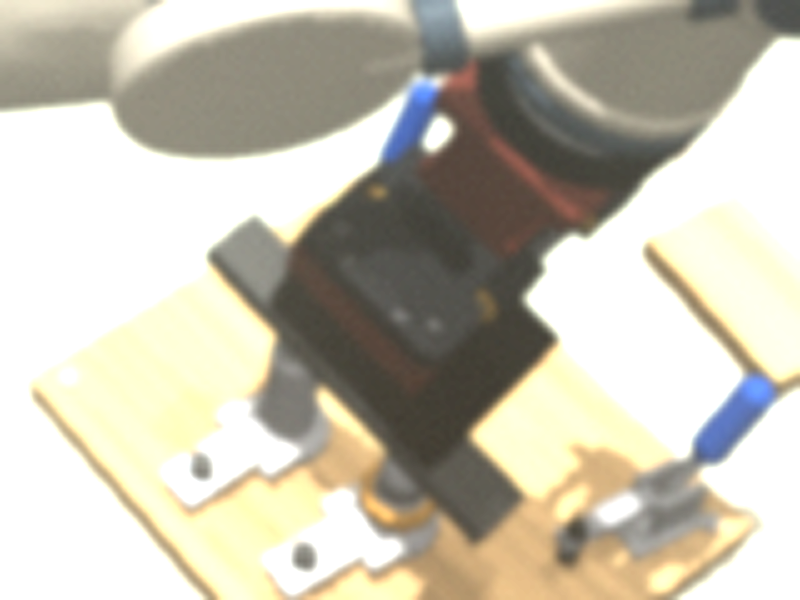

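The picture shows the bar sloping over both posts: near corners at crop (208,258) and (475,540), resting on the tall post and clear of the short one. I now compare the bar with its predicted projection to detect slip in the grip.

Run:
```python
from h import *
s=snap('side');g=[cv2.cvtColor(snap('side')['frame'],cv2.COLOR_RGB2GRAY).astype(float) for _ in range(4)]
m=np.mean(g,0)
a=r.sense();R0=Ro.from_euler('xyz',a['orientation'],degrees=True);G=a['tcp_pos']+R0.apply([0,0,.163])
v=np.cross([0,0,1],u0) # across, gauge +... 
if v[0]>0: v=-v        # near side (-x)
def corners(sl):
    Q=Ro.from_rotvec(np.radians(15+sl)*np.cross([0,0,1],u0));n=Q.apply([0,0,1]);u=Q.apply(u0)
    return [proj(s,G-.110*n+e*.085*u+w*.015*v+z*n) for e,w,z in((-1,1,.014),(-1,-1,.014),(1,1,.014),(1,-1,.014),(-1,1,0),(1,1,0))]
for sl in(-3,0,3):print(sl,[((p-[330,230])*5).round(0).tolist() for p in corners(sl)])
```

```text
-3 [[212.0, 252.0], [258.0, 215.0], [496.0, 536.0], [541.0, 492.0], [206.0, 266.0], [486.0, 547.0]]
0 [[206.0, 239.0], [253.0, 202.0], [484.0, 530.0], [529.0, 487.0], [199.0, 253.0], [473.0, 541.0]]
3 [[201.0, 227.0], [248.0, 190.0], [472.0, 524.0], [517.0, 482.0], [193.0, 239.0], [459.0, 534.0]]
```

Run:
```python
from h import *
S_=[snap('side') for _ in range(6)];s=S_[0];m=np.mean([x['frame'].astype(np.float32).mean(2) for x in S_],0).astype(np.float32)
a=r.sense();R0=Ro.from_euler('xyz',a['orientation'],degrees=True);G=a['tcp_pos']+R0.apply([0,0,.163])
v=-np.sign(np.cross([0,0,1],u0)[0])*np.cross([0,0,1],u0)
def ends(sl):
    Q=Ro.from_rotvec(np.radians(15+sl)*np.cross([0,0,1],u0));n=Q.apply([0,0,1]);u=Q.apply(u0)
    return [proj(s,G-.110*n+e*.085*u+.015*v) for e in(-1,1)]
A,B=ends(0);d=(B-A)/np.linalg.norm(B-A);N=np.array([-d[1],d[0]])  # N points down-left
k=np.arange(-6,7,.1);pts=[]
for t in np.linspace(.06,.94,60):
    c=A+t*(B-A);q=(c+k[:,None]*N).astype(np.float32)
    p=cv2.remap(m,q[None,:,0].copy(),q[None,:,1].copy(),cv2.INTER_LINEAR)[0]
    g=np.gradient(cv2.blur(p[None],(7,1))[0]);i=g.argmax()
    if p.max()>90 and 5<i<len(k)-6: pts.append((t*np.linalg.norm(B-A),k[i]))
P=np.array(pts);ok=np.ones(len(P),bool)
for _ in range(6):
    c=np.polyfit(P[ok,0],P[ok,1],1);e=abs(P[:,1]-np.polyval(c,P[:,0]));ok=e<max(.3,2*np.median(e))
ang=lambda E:np.degrees(np.arctan2(*(E[1]-E[0])[::-1]))
k3=(ang(ends(2))-ang(ends(-2)))/4
print(len(P),ok.sum(),c,e[ok].std(),'dangle',np.degrees(np.arctan(c[0])),'per deg',k3,'slip est',np.degrees(np.arctan(c[0]))/k3,P[ok][::5].round(1).tolist())
```

```text
40 33 [-2.14035668e-04  2.55453873e-01] 0.07686730386931152 dangle -0.012263340245756767 per deg 0.45343596658952556 slip est -0.02704536285022621 [[4.8, -0.0], [10.7, 0.4], [16.6, 0.3], [35.6, 0.1], [41.5, 0.4], [47.4, 0.2], [72.3, 0.4]]
```

Run:
```python
from h import *
a=r.sense();print(a['clock'],a['contact_force'],a['orientation']);print(r.hand_in())
```

```text
16.3083 [ 0.50117145 -0.41375563 -1.05342217] [179.99754713 -14.99764607  98.44422868]
the job is handed in; nothing more can be done
None
```

I handed the job in at 16.3 s with the gauge held upright, its bar pressing on the tall post with about 3 N and sloping 15° down towards the short post, clear of it; the dial faced away from both cameras, so the 15° comes from the arm's reported angle and a line fit to the bar edge (about 0.5° at best), not from reading the pointer.

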